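# Set the colour blocks in printing order

### The job

The four lino blocks are dry and the press is free: move them from the wire drying rack to the wooden printing rack, each into the slot whose lino strip shows the block's own ink colour, so that they stand there in printing order. Lower each block in without dropping it, so that it stands upright on the slot's floor about midway along the slot, and leave the ink tin and the dabber between the racks where they are.

Things in the scene. Friction and masses are not known exactly. Their poses are not given: they have to be found in the camera images.
- block_yellow: Upright lino block, yellow top end and yellow fern on one face; 64 wide (x) x 18 thick (y) x 100 mm high (z), 90 g. Origin: centre of underside, 14 mm above the table at the start. Stands 2 mm loose in one of the wire rack's 4 pockets, which lie 58 mm apart along its y (40 mm free between blocks). Hoops beside its wide faces reach 49 mm above the table: grip the 18 mm thickness above them.
- block_red: Upright lino block, red top end and red fern on one face; 64 wide (x) x 18 thick (y) x 100 mm high (z), 90 g. Origin: centre of underside, 14 mm above the table at the start. Stands 2 mm loose in one of the wire rack's 4 pockets, which lie 58 mm apart along its y (40 mm free between blocks). Hoops beside its wide faces reach 49 mm above the table: grip the 18 mm thickness above them.
- block_blue: Upright lino block, blue top end and blue fern on one face; 64 wide (x) x 18 thick (y) x 100 mm high (z), 90 g. Origin: centre of underside, 14 mm above the table at the start. Stands 2 mm loose in one of the wire rack's 4 pockets, which lie 58 mm apart along its y (40 mm free between blocks). Hoops beside its wide faces reach 49 mm above the table: grip the 18 mm thickness above them.
- block_black: Upright lino block, black top end and black fern on one face; 64 wide (x) x 18 thick (y) x 100 mm high (z), 90 g. Origin: centre of underside, 14 mm above the table at the start. Stands 2 mm loose in one of the wire rack's 4 pockets, which lie 58 mm apart along its y (40 mm free between blocks). Hoops beside its wide faces reach 49 mm above the table: grip the 18 mm thickness above them.
- slot_yellow: Slot of the fixed wooden rack for the yellow block. Its floor is a yellow lino strip whose 44 x 40 mm tongue lies on the rack's front ledge, centred at x = -60 mm. Origin: middle of the slot's floor, 13.5 mm above the table. Slot runs along x: open-ended, 26 mm wide (y), between two pairs of tapered pegs (x = +-22 mm) 44.5 mm above its floor. Slots lie 58 mm apart along y; order and side vary.
- slot_red: Slot of the fixed wooden rack for the red block. Its floor is a red lino strip whose 44 x 40 mm tongue lies on the rack's front ledge, centred at x = -60 mm. Origin: middle of the slot's floor, 13.5 mm above the table. Slot runs along x: open-ended, 26 mm wide (y), between two pairs of tapered pegs (x = +-22 mm) 44.5 mm above its floor. Slots lie 58 mm apart along y; order and side vary.
- slot_blue: Slot of the fixed wooden rack for the blue block. Its floor is a blue lino strip whose 44 x 40 mm tongue lies on the rack's front ledge, centred at x = -60 mm. Origin: middle of the slot's floor, 13.5 mm above the table. Slot runs along x: open-ended, 26 mm wide (y), between two pairs of tapered pegs (x = +-22 mm) 44.5 mm above its floor. Slots lie 58 mm apart along y; order and side vary.
- slot_black: Slot of the fixed wooden rack for the black block. Its floor is a black lino strip whose 44 x 40 mm tongue lies on the rack's front ledge, centred at x = -60 mm. Origin: middle of the slot's floor, 13.5 mm above the table. Slot runs along x: open-ended, 26 mm wide (y), between two pairs of tapered pegs (x = +-22 mm) 44.5 mm above its floor. Slots lie 58 mm apart along y; order and side vary.
- ink_tin: Bystander: closed round ink tin, red label, grey lid, 65 mm across, 46 mm high, standing loose on the table between the two racks. Origin: centre of its underside. Behind it stands the fixed etching press: its bed reaches forward to x = 0.54 (y from -0.08 to 0.11, 0.11 m high), its frame from x = 0.58 up to 0.245 m (y from -0.16 to 0.12): carry things past its front or over it.
- dabber: Bystander: small tied brown cloth-covered ink dabber, 42 x 40 x 58 mm high, standing loose on the table between the two racks. Origin: centre of its underside.

How it is judged (in metres and radians):
At the end, for the whole second after the job is handed in: Each block is in the slot of its own colour: underside centre within 8 mm of the slot's centre line, 15 mm of the middle of its length and 6 mm above its floor; tilted less than 16 degrees, in line with the slot within 16 degrees (either way round); released and at rest (x of block_yellow in the frame of slot_yellow between -0.015 and 0.015 m and y of block_yellow in the frame of slot_yellow between -0.008 and 0.008 m and z of block_yellow in the frame of slot_yellow below 0.006 m and angle between each of block_yellow, block_red, block_blue, block_black's own z axis and vertical below 0.28 rad and angle between the x axis of block_yellow and the x axis of slot_yellow, either way round below 0.28 rad and linear speed of each of block_yellow, block_red, block_blue, block_black below 0.02 m/s and contact force between the fingers and block_yellow below 0.1 N and x of block_red in the frame of slot_red between -0.015 and 0.015 m and y of block_red in the frame of slot_red between -0.008 and 0.008 m and z of block_red in the frame of slot_red below 0.006 m and angle between the x axis of block_red and the x axis of slot_red, either way round below 0.28 rad and contact force between the fingers and block_red below 0.1 N and x of block_blue in the frame of slot_blue between -0.015 and 0.015 m and y of block_blue in the frame of slot_blue between -0.008 and 0.008 m and z of block_blue in the frame of slot_blue below 0.006 m and angle between the x axis of block_blue and the x axis of slot_blue, either way round below 0.28 rad and contact force between the fingers and block_blue below 0.1 N and x of block_black in the frame of slot_black between -0.015 and 0.015 m and y of block_black in the frame of slot_black between -0.008 and 0.008 m and z of block_black in the frame of slot_black below 0.006 m and angle between the x axis of block_black and the x axis of slot_black, either way round below 0.28 rad and contact force between the fingers and block_black below 0.1 N); the robot touches nothing.
It fails at once if a block is dropped (falls free of the fingers faster than 0.7 m/s, from about 25 mm) ((contact force between the fingers and block_yellow below 0.2 N and linear speed of block_yellow above 0.7 m/s) or (contact force between the fingers and block_red below 0.2 N and linear speed of block_red above 0.7 m/s) or (contact force between the fingers and block_blue below 0.2 N and linear speed of block_blue above 0.7 m/s) or (contact force between the fingers and block_black below 0.2 N and linear speed of block_black above 0.7 m/s)).
It fails at once if the ink tin is moved more than 25 mm (distance of ink_tin from where it was at the start of the episode above 0.025 m).
It fails at once if the dabber is moved more than 25 mm (distance of dabber from where it was at the start of the episode above 0.025 m).
It also fails if it takes over 120 s, if anything falls off the work surface, if the arm or the gripper's body presses on something with over 40 N, if the wrist force passes 120 N, or if a joint passes its speed limit or range.

### The arm

A 6-joint arm with a two-finger parallel gripper is mounted at the origin on a cart in front of the work surface, level with it; the furniture and walls round the work are solid. World frame = base frame: x ahead of the robot, y to its left, z up, the work surface at z = 0. Lengths are in mm, angles in rad, forces in N, time in s.
With the tool pointing down it reaches from about 350 to 775 mm from the base axis. Payload 7.3 kg.
Tool frame: the origin (TCP) lies at the very end of the fingers, on their centre line; the grasp point (between the pads) lies 19 mm behind it; z points along the fingers, y is the line along which they close (so a half turn about z gives the same grasp; the last joint's range is limited). The gripper opens to 92 mm and grips with 3 to 60 N. Pads are 19 mm wide; open, the fingers measure 130 mm over their backs; the gripper's body (75 mm by 190 mm) begins 47 mm behind the grasp point.
Start: joints at [-1.471, 0.342, 1.524, -0, 1.275, -0.146], TCP at [127.771, -509.234, 226.741] pointing down, gripper open.
Joint ranges: [-2.53, 2.53], [-0.77, 2.02], [0.04, 2.7], [-1, 4.14], [0.28, 2.66], [-3.11, 3.11]. Speed limits (rad/s): [2.57, 2.57, 3.14, 3.14, 3.14, 3.14].

### API

Orientations are given as [roll, pitch, yaw] about the fixed x, y, z axes, in that order (R = Rz(yaw) Ry(pitch) Rx(roll)).
In Python, from plant import * gives the robot as it stands.
- The arm moves only by the tool arm_command, never from a script. Its arguments are lists of equal length, an entry for each row: "gripper": the finger opening in mm, from 0 to 91.8; "dp": the shift along the tool's x, y, z in units of 25 mm (1.0 is 25 mm), a list of three; "twist": the turn about the tool's z in units of 5 degrees (1.0 is 5 degrees). A call has exactly 5 rows; each row shifts and turns the commanded pose from where the row before left it, along the tool's axes as they then stand; what a row does not reach is not made up. A row lasts 1/8 s, in which the tool goes at most 62.5 mm and 10.7 degrees, less where a joint would pass 70% of its speed; a pose out of reach is approached as far as the arm can. A call is refused whole if a number of a shift passes 1 or a number of a turn 1, either way. A call with a gripper value outside its range is refused whole. The fingers move at their own pace and stop on an object; the grip force is fixed at half the most. Time passes only in rows, so rows that do not move let the fingers close, or fill a call up. It gives the time, the measured TCP pose, the force, the opening and the grip force at its end, in the units of the state.
- get_obs(): the state, without advancing time (a new reading comes with each control period).
- capture(name): name is "scene" or "top" or "wrist"; returns the picture (480x640x3 uint8, red, green, blue); there is no depth.
- get_calibration(name): a dict with "mtx" (3x3 intrinsics, pixels), "position" and "attitude" of the camera in the world; the wrist camera has in their place "mount" (4x4, takes a point from camera to tool coordinates, whose origin is the TCP and whose axes are the flange's). Camera axes: x right, y down, z forward; pixel columns grow to the right and rows downward; lengths in mm; the calibration is good to about 2 mm. A picture is of the moment at which its call begins: read the wrist's pose just before it. get_calibration takes no time and is no camera call.
- close_job(): hands the job in; it is judged then, once.
The state is a dict: "time": time; "joint_positions": joint angles; "dq": joint speeds; "tau": joint torques, N m; "tool_pos": TCP position; "tcp_rot": TCP orientation; "contact_force": force on the tool from outside, world axes, zero at the start; "moment": the same for the moment, N m; "grip_width": finger opening in mm; "finger_force": force on a finger pad.
Only numpy, scipy, OpenCV 4.12 (cv2) and the standard library are available. Lean on these libraries where they do the work, as an engineer would, in place of code of your own. Each camera call takes 0.05 s, during which the arm holds its last target. There are 200 camera calls.

## Working session

There is one attempt and no reset: what is moved stays moved. The work goes in short steps, Python scripts to look and compute and a tool call to move; the robot and the scene stay as the last step left them, time stands still between calls to the robot, and variables do not carry over. Pictures are saved under pics/ and viewed, at most 14 in all, crops included, and the job is handed in when it is done.

Besides the shell and the picture viewer there is one more tool, called after "Emit:" by a JSON object that holds its "op" and its "data", one argument or row to a line. arm_command: Moves the arm, as the interface text tells. Its arguments: {"type":"object","properties":{"gripper":{"type":"array"},"dp":{"type":"array"},"twist":{"type":"array"}},"required":["gripper","dp","twist"]}

```bash
ls; mkdir -p pics; python3 - <<'E'
from plant import *
import cv2
print(get_obs())
for n in ("scene","top","wrist"):
    c=get_calibration(n); print(n,c)
    if n!="wrist":cv2.imwrite(f"pics/{n}0.png",capture(n)[...,::-1])
E
```

```text
pics
{'time': 0.0, 'joint_positions': array([-1.47098500e+00,  3.42759656e-01,  1.52503009e+00,  2.21167718e-05,
        1.27540473e+00, -1.45997830e-01]), 'dq': array([ 0.00144143, -0.00201506, -0.00104594,  0.00033437,  0.000272  ,
        0.0015768 ]), 'tau': array([ 1.17739437e-03, -4.31246495e+01, -2.44222856e+01,  7.18026306e-02,
        5.59141603e-02, -1.36496360e-04]), 'tool_pos': array([ 127.74169297, -508.79465499,  226.021239  ]), 'tcp_rot': array([-3.14001095e+00, -2.53956299e-04,  2.45802498e-01]), 'contact_force': array([-0.03422903, -0.49567403, -0.16689092]), 'moment': array([ 4.27721193e-02,  1.88614519e-05, -2.91014353e-02]), 'finger_force': 0.0, 'grip_width': 91.69338604049014}
scene {'mtx': array([[526.17959787,   0.        , 316.63845883],
       [  0.        , 526.17959787, 245.65901801],
       [  0.        ,   0.        ,   1.        ]]), 'position': array([-137.33738921,  497.87893182, 1077.92722063]), 'attitude': array([-2.48324456,  0.00518639, -2.28210224])}
top {'mtx': array([[487.52755648,   0.        , 316.15205509],
       [  0.        , 487.52755648, 235.00625392],
       [  0.        ,   0.        ,   1.        ]]), 'position': array([ 397.47775754,   -1.79176112, 1089.83316012]), 'attitude': array([-3.06409173e+00,  2.80756997e-03, -1.59841596e+00])}
wrist {'mtx': array([[423.67455978,   0.        , 318.56592755],
       [  0.        , 423.67455978, 241.25418955],
       [  0.        ,   0.        ,   1.        ]]), 'mount': array([[-2.45972039e-03, -9.62245045e-01, -2.72173517e-01,
         7.43117131e+01],
       [ 9.99996955e-01, -2.31259860e-03, -8.61312153e-04,
         1.18847967e+00],
       [ 1.99365258e-04, -2.72174807e-01,  9.62247803e-01,
        -1.56435130e+02],
       [ 0.00000000e+00,  0.00000000e+00,  0.00000000e+00,
         1.00000000e+00]])}
```

View pics/top0.png

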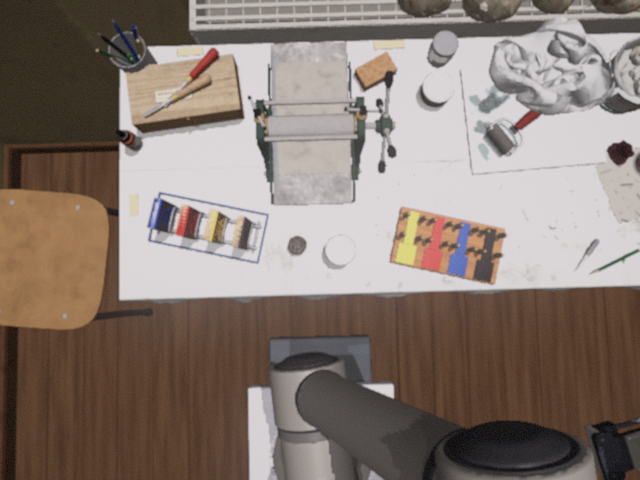

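View pics/scene0.png

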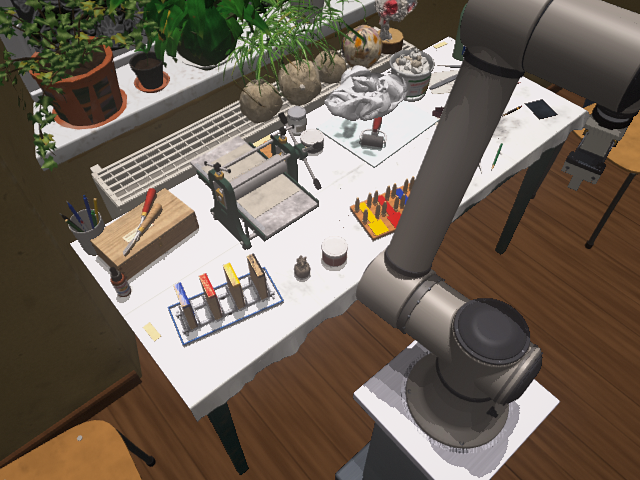

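The top view has the wire rack at left, with blocks blue (163,215), red (187,222), yellow (215,228) and black (243,233). The wooden rack is at right, with yellow, red, blue and black slots from (407,240) to (485,255). The dabber is at (297,244) and the tin at (339,250). The scene view agrees.

```bash
cat > h.py <<'E'
from plant import *
import numpy as np, cv2
from scipy.spatial.transform import Rotation as Rn
def cam(n,o=None):
    c=get_calibration(n)
    if n=="wrist":
        T=np.eye(4);T[:3,:3]=Rn.from_euler('xyz',o['tcp_rot']).as_matrix();T[:3,3]=o['tool_pos']
        T=T@c['mount'];return c['mtx'],T[:3,:3],T[:3,3]
    return c['mtx'],Rn.from_euler('xyz',c['attitude']).as_matrix(),c['position']
def unproj(C,uv,z):
    K,R,p=C; uv=np.atleast_2d(uv).astype(float)
    d=(R@np.linalg.inv(K)@np.c_[uv,np.ones(len(uv))].T).T
    return p+d*((z-p[2])/d[:,2])[:,None]
def proj(C,P):
    K,R,p=C; q=(K@R.T@(np.atleast_2d(P)-p).T).T
    return q[:,:2]/q[:,2:]
E
python3 - <<'E'
from h import *
C=cam("top"); im=cv2.imread("pics/top0.png")
print("blocks",unproj(C,[(160,213),(184,220),(212,226),(240,232)],114).round())
print("slots",unproj(C,[(407,240),(430,243),(457,248),(485,255)],13.5).round())
print("rack corners", unproj(C,[(400,208),(506,222),(494,283),(390,262)],13).round())
print("wire corners", unproj(C,[(161,193),(268,207),(260,263),(149,241)],0).round())
print("tin/dab",unproj(C,[(339,250),(297,244)],50).round())
a=cv2.resize(im[185:275,140:280],None,fx=5,fy=5,interpolation=2)
cv2.imwrite("pics/a.png",a)
b=cv2.resize(im[200:290,380:515],None,fx=5,fy=5,interpolation=2)
cv2.imwrite("pics/b.png",b)
E
```

```text
blocks [[527. 312. 114.]
 [511. 264. 114.]
 [497. 208. 114.]
 [484. 152. 114.]]
slots [[ 464. -202.   14.]
 [ 456. -252.   14.]
 [ 444. -311.   14.]
 [ 427. -372.   14.]]
rack corners [[ 536. -189.   13.]
 [ 498. -423.   13.]
 [ 365. -389.   13.]
 [ 417. -162.   13.]]
wire corners [[587. 347.   0.]
 [548. 106.   0.]
 [423. 126.   0.]
 [479. 374.   0.]]
tin/dab [[445. -49.  50.]
 [460.  40.  50.]]
```

View pics/a.png

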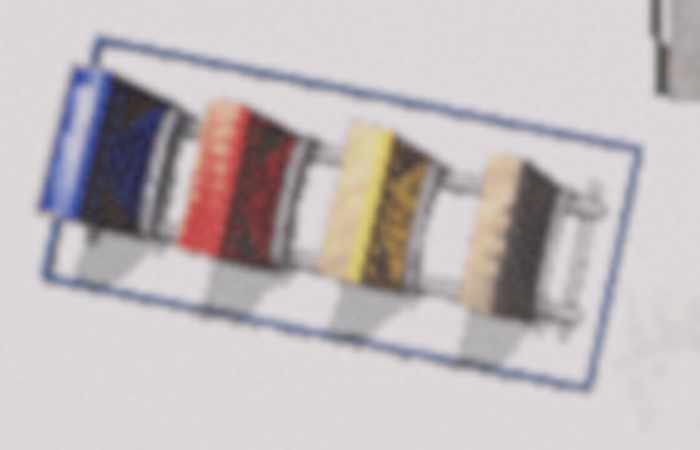

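View pics/b.png

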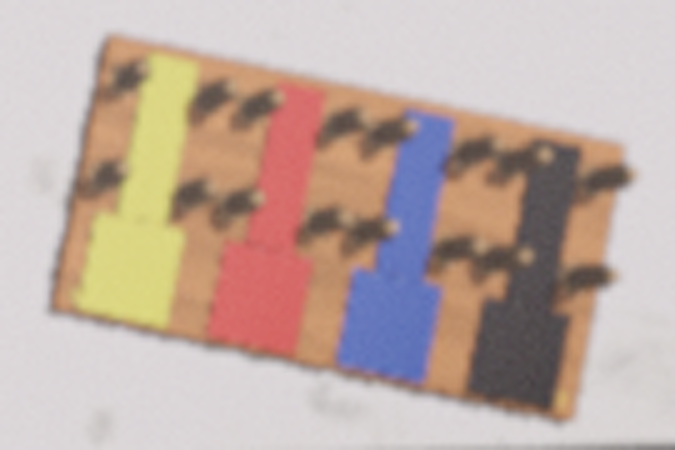

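Crop a gives the four block tops: blue corners (75,68),(108,72),(78,217),(42,212), with the others at the same slant. Crop b gives the four tongues, yellow starting at (95,212) through black at (552,408).

```bash
python3 - <<'E'
from h import *
C=cam("top")
f=lambda c,ox,oy:(np.array(c,float)+.5)/5-.5+[ox,oy]
T=dict(yellow=[(95,212),(186,226),(168,328),(75,308)],red=[(224,242),(312,256),(296,355),(208,337)],
blue=[(354,268),(442,282),(427,382),(338,366)],black=[(484,298),(570,315),(552,408),(468,393)])
B=dict(blue=[(75,68),(108,72),(78,217),(42,212)],red=[(213,98),(250,105),(218,258),(180,250)],
yellow=[(355,122),(394,130),(360,282),(322,272)],black=[(490,155),(524,160),(494,315),(460,307)])
ct={}
for k,v in T.items():
    P=unproj(C,f(v,380,200),13.5)[:,:2]; ct[k]=P.mean(0)
    print("tongue",k,P.mean(0).round(1),"size",np.linalg.norm(P[0]-P[1]).round(1),np.linalg.norm(P[1]-P[2]).round(1))
d=ct['yellow']-ct['black']; yd=d/np.linalg.norm(d); xd=np.array([yd[1],-yd[0]])
print("pitch",np.linalg.norm(d)/3,"yaw deg",np.degrees(np.arctan2(xd[1],xd[0])))
m=np.mean(list(ct.values()),0)
for i,k in enumerate(T): print("slot",k,(m+60*xd+yd*58*(1.5-i)).round(1))
cb={}
for k,v in B.items():
    P=unproj(C,f(v,140,185),114)[:,:2]; cb[k]=P.mean(0); a=P[0]+P[1]-P[2]-P[3]
    print("block",k,P.mean(0).round(1),"size",np.linalg.norm(P[0]-P[1]).round(1),np.linalg.norm(P[1]-P[2]).round(1),"yaw",np.degrees(np.arctan2(a[1],a[0])).round(1))
d=cb['blue']-cb['black'];print("pitch",np.linalg.norm(d)/3,"yaw",np.degrees(np.arctan2(-d[0],d[1])))
E
```

```text
tongue yellow [ 435.2 -197.7] size 40.6 45.8
tongue red [ 420.8 -254. ] size 39.2 44.3
tongue blue [ 407.4 -310.8] size 39.1 44.6
tongue black [ 393.1 -366.5] size 38.4 41.8
pitch 57.982277414950325 yaw deg -14.006873477483541
slot yellow [ 493.4 -212.4]
slot red [ 479.3 -268.6]
slot blue [ 465.3 -324.9]
slot black [ 451.3 -381.2]
block blue [526.8 323. ] size 13.5 59.8 yaw -12.4
block red [510.9 266.8] size 15.3 63.0 yaw -12.4
block yellow [499.6 209.5] size 16.1 62.7 yaw -13.1
block black [484.9 155.6] size 13.9 63.5 yaw -11.9
pitch 57.49762323368827 yaw -14.060514721466888
```

Pitch 58 mm, tongue sizes and heights all match the data. Both racks lie at yaw ≈ -14°. I turn the tool to that yaw while going over the wooden rack.

Emit:
{"op": "arm_command", "data": {
  "gripper": [91,80,70,60,50],
  "dp": [
    [1,-1,0],
    [1,-1,0],
    [1,-1,0],
    [1,-1,0],
    [1,-1,0]
  ],
  "twist": [1,1,1,1,1]
}}

```text
time: 0.72
tool_pos: [243.2, -375.6, 226.5]
tcp_rot: [-3.141, 0.0, -0.194]
contact_force: [0.0, -0.4, -0.6]
grip_width: 55.5
finger_force: 0.0
```

Emit:
{"op": "arm_command", "data": {
  "gripper": [40,36,36,36,36],
  "dp": [
    [1,-1,0],
    [1,-1,0],
    [1,-1,0],
    [1,-1,0],
    [1,-1,0]
  ],
  "twist": [0.62,0,0,0,0]
}}

```text
time: 1.35
tool_pos: [394.0, -283.2, 226.4]
tcp_rot: [-3.141, 0.001, -0.245]
contact_force: [0.5, 0.2, 0.5]
grip_width: 36.0
finger_force: 0.0
```

Emit:
{"op": "arm_command", "data": {
  "gripper": [36,36,36,36,36],
  "dp": [
    [1,0,0],
    [1,0,0],
    [0.6,0,0],
    [0,0,0],
    [0,0,0]
  ],
  "twist": [0,0,0,0,0]
}}

```text
time: 1.98
tool_pos: [455.6, -299.5, 226.4]
tcp_rot: [-3.141, 0.001, -0.245]
contact_force: [-0.4, -0.1, 0.2]
grip_width: 36.0
finger_force: 0.0
```

```bash
python3 - <<'E'
from h import *
o=get_obs(); im=capture("wrist")[...,::-1]; cv2.imwrite("pics/w1.png",im); np.savez("w1.npz",tcp_rot=o['tcp_rot'],tool_pos=o['tool_pos']); print(o['tool_pos'],o['tcp_rot'])
E
```

```text
[ 455.58284786 -299.51571996  226.37762036] [-3.14128424e+00  1.11047635e-03 -2.44657733e-01]
```

View pics/w1.png

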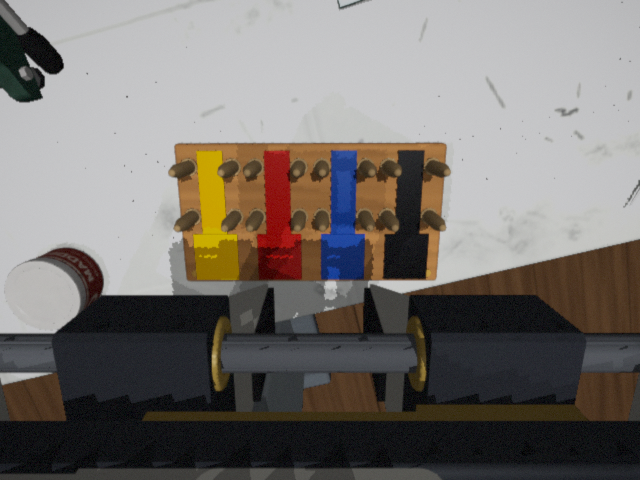

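The wrist view shows the rack upright in the picture, tongues at rows 235–279 (yellow cols 194–238, red 257–301, blue 321–364, black 384–428), pegs at rows 165 and 218.

```bash
python3 - <<'E'
from h import *
C=cam("wrist",np.load("w1.npz")); im=cv2.imread("pics/w1.png").astype(int)
hsv=cv2.cvtColor(im.astype(np.uint8),cv2.COLOR_BGR2HSV); h,s,v=hsv[...,0],hsv[...,1],hsv[...,2]
M=dict(yellow=(h>20)&(h<32)&(s>180)&(v>110),red=((h<5)|(h>174))&(s>180),blue=(h>105)&(h<125)&(s>130),black=(v<35))
ct={}
for k,m in M.items():
    m=m.astype(np.uint8); m[:140]=0; m[284:]=0; m[:,:185]=0; m[:,440:]=0
    r=m[238:274]; cols=np.where(r.sum(0)>18)[0]; c0,c1=cols.min(),cols.max()+1
    rows=np.where(m[:,c0+1:c0+5].sum(1)>=2)[0]; rows=rows[rows>225]; r0,r1=rows.min(),rows.max()+1
    rs=np.where(m[:,(c0+c1)//2-6:(c0+c1)//2+2].sum(1)>=4)[0]
    P=unproj(C,[(c0-.5,r0-.5),(c1-.5,r0-.5),(c1-.5,r1-.5),(c0-.5,r1-.5)],13.5)[:,:2]
    ct[k]=P.mean(0); print(k,c0,c1,r0,r1,rs.min(),ct[k].round(1),np.linalg.norm(P[0]-P[1]).round(1),np.linalg.norm(P[1]-P[2]).round(1))
d=ct['yellow']-ct['black']; yd=d/np.linalg.norm(d); xd=np.array([yd[1],-yd[0]])
print(np.linalg.norm(d)/3,np.degrees(np.arctan2(xd[1],xd[0])))
m=np.mean(list(ct.values()),0)
for i,k in enumerate(M): print("slot",k,(m+60*xd+yd*58*(1.5-i)).round(1))
E
```

```text
yellow 195 238 234 280 151 [ 435.  -197.8] 38.8 44.3
red 258 301 234 279 151 [ 421.4 -253.8] 38.8 43.2
blue 321 364 234 279 151 [ 407.3 -309.7] 38.8 43.3
black 385 426 235 278 189 [ 393.2 -365.6] 37.0 41.4
57.671465379483244 -13.980216400991685
slot yellow [ 493.5 -211.8]
slot red [ 479.4 -268.1]
slot blue [ 465.4 -324.4]
slot black [ 451.4 -380.7]
```

Both measurements agree within 1 mm. Going to the black block.

Emit:
{"op": "arm_command", "data": {
  "gripper": [36,36,36,36,36],
  "dp": [
    [-0.66,-1,0],
    [-0.66,-1,0],
    [-0.66,-1,0],
    [-0.66,-1,0],
    [-0.64,-1,0]
  ],
  "twist": [0,0,0,0,0]
}}

```text
time: 2.65
tool_pos: [406.0, -157.8, 226.9]
tcp_rot: [3.141, -0.0, -0.245]
contact_force: [0.4, -0.9, 0.4]
grip_width: 36.3
finger_force: 0.0
```

Emit:
{"op": "arm_command", "data": {
  "gripper": [36,36,36,36,36],
  "dp": [
    [0,-1,0],
    [0,-1,0],
    [0,-1,0],
    [0,-1,0],
    [0,-1,0]
  ],
  "twist": [0,0,0,0,0]
}}

```text
time: 3.28
tool_pos: [436.8, -36.7, 227.0]
tcp_rot: [3.141, -0.0, -0.245]
contact_force: [0.8, -0.2, 0.0]
grip_width: 36.0
finger_force: 0.0
```

Emit:
{"op": "arm_command", "data": {
  "gripper": [36,36,36,36,36],
  "dp": [
    [0,-1,0],
    [0,-1,0],
    [0,-1,0],
    [0,-1,0],
    [0,-1,0]
  ],
  "twist": [0,0,0,0,0]
}}

```text
time: 3.9
tool_pos: [467.2, 84.4, 226.9]
tcp_rot: [3.141, -0.0, -0.245]
contact_force: [-0.2, -0.1, -0.7]
grip_width: 36.2
finger_force: 0.0
```

Emit:
{"op": "arm_command", "data": {
  "gripper": [36,36,36,36,36],
  "dp": [
    [0,-1,0],
    [0,-1,0],
    [0,-0.88,0],
    [0,0,0],
    [0,0,0]
  ],
  "twist": [0,0,0,0,0]
}}

```text
time: 4.53
tool_pos: [484.6, 153.1, 226.7]
tcp_rot: [3.141, 0.0, -0.245]
contact_force: [-0.4, -0.8, -0.2]
grip_width: 36.0
finger_force: 0.0
```

```bash
cat >> h.py <<'E'
c_,s_=np.cos(np.radians(14)),np.sin(np.radians(14))
def tuv(p): p=np.atleast_2d(p); return np.c_[p[:,0]*c_-p[:,1]*s_,-(p[:,0]*s_+p[:,1]*c_)].round(1)
E
python3 - <<'E'
from h import *
o=get_obs(); im=capture("wrist")[...,::-1]; cv2.imwrite("pics/w2.png",im); np.savez("w2.npz",tcp_rot=o['tcp_rot'],tool_pos=o['tool_pos']); print(tuv(o['tool_pos']),o['tool_pos'],o['tcp_rot'])
E
```

```text
[[ 433.1 -265.8]] [484.56059891 153.08113884 226.74359068] [ 3.14107285e+00  7.25267137e-05 -2.44817086e-01]
```

View pics/w2.png

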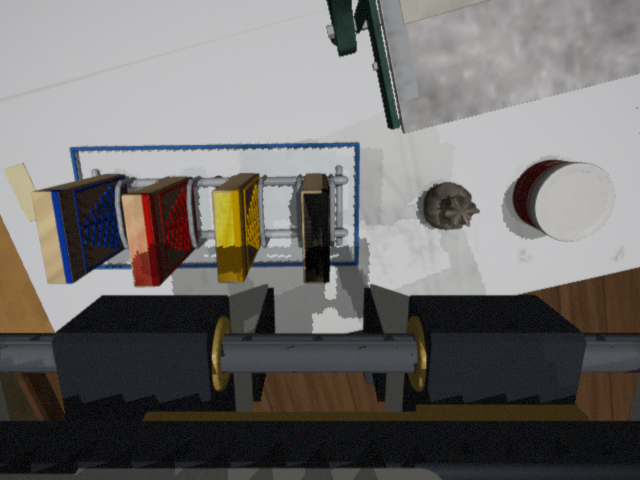

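The wrist view shows all four block tops (black about cols 303–328, rows 175–282; yellow 216–242; red 131–160; blue 34–69), dabber at (450,205), tin at (570,200).

```bash
python3 - <<'E'
from h import *
C=cam("wrist",np.load("w2.npz"))
for k,v in dict(black=[(303,174),(328,174),(328,281),(304,282)],yellow=[(220,176),(243,174),(238,280),(216,281)],red=[(131,193),(152,190),(160,284),(136,286)],blue=[(34,192),(61,189),(69,282),(47,282)]).items():
    P=tuv(unproj(C,v,114)); print(k,P.mean(0).round(1),P.tolist())
# cross-check scene camera: expected top centres projected
E
```

```text
black [ 439.6 -267.2] [[475.9, -275.1], [475.9, -259.3], [403.7, -259.0], [403.0, -275.3]]
yellow [ 439.8 -323.9] [[474.8, -327.6], [476.0, -313.0], [404.6, -320.0], [403.9, -335.0]]
red [ 433.2 -379.9] [[464.2, -385.2], [466.0, -371.6], [401.9, -373.2], [400.5, -389.7]]
blue [ 434.8 -440.3] [[465.0, -447.1], [466.9, -429.5], [403.5, -434.8], [403.6, -449.7]]
```

Front edges at u≈403 plus half width 32 agree with the top view (u≈434). Descend and grip.

Emit:
{"op": "arm_command", "data": {
  "gripper": [36,36,36,36,36],
  "dp": [
    [0.04,-0.05,1],
    [0,0,1],
    [0,0,1],
    [0,0,1],
    [0,0,1]
  ],
  "twist": [0,0,0,0,0]
}}

```text
time: 5.2
tool_pos: [486.2, 153.8, 101.2]
tcp_rot: [3.142, -0.0, -0.246]
contact_force: [-0.1, 0.3, 0.3]
grip_width: 36.1
finger_force: 0.0
```

Emit:
{"op": "arm_command", "data": {
  "gripper": [36,36,10,10,10],
  "dp": [
    [0,0,0.8],
    [0,0,0.3],
    [0,0,0],
    [0,0,0],
    [0,0,0]
  ],
  "twist": [0,0,0,0,0]
}}

```text
time: 5.82
tool_pos: [486.8, 154.7, 75.1]
tcp_rot: [-3.141, -0.002, -0.245]
contact_force: [-0.1, -0.6, 3.2]
grip_width: 17.9
finger_force: 29.9
```

Emit:
{"op": "arm_command", "data": {
  "gripper": [10,10,10,10,10],
  "dp": [
    [0,0,-1],
    [0,0,-1],
    [0,1,-1],
    [0,1,-1],
    [0,1,-1]
  ],
  "twist": [0,0,0,0,0]
}}

```text
time: 6.45
tool_pos: [467.7, 81.4, 200.3]
tcp_rot: [-3.142, -0.001, -0.244]
contact_force: [0.5, -0.5, -0.6]
grip_width: 17.9
finger_force: 29.9
```

Emit:
{"op": "arm_command", "data": {
  "gripper": [10,10,10,10,10],
  "dp": [
    [0,1,0],
    [0,1,0],
    [0,1,0],
    [0,1,0],
    [0,1,0]
  ],
  "twist": [0,0,0,0,0]
}}

```text
time: 7.08
tool_pos: [437.5, -40.0, 199.5]
tcp_rot: [3.142, -0.001, -0.244]
contact_force: [0.3, 0.1, -1.4]
grip_width: 18.0
finger_force: 29.9
```

Emit:
{"op": "arm_command", "data": {
  "gripper": [10,10,10,10,10],
  "dp": [
    [0,1,0],
    [0,1,0],
    [0,1,0],
    [0,1,0],
    [0,1,0]
  ],
  "twist": [0,0,0,0,0]
}}

```text
time: 7.7
tool_pos: [407.2, -161.3, 199.5]
tcp_rot: [3.141, -0.001, -0.245]
contact_force: [0.3, 0.0, -1.7]
grip_width: 17.9
finger_force: 29.9
```

Emit:
{"op": "arm_command", "data": {
  "gripper": [10,10,10,10,10],
  "dp": [
    [0.5,1,0],
    [0.5,1,0],
    [0.5,1,0],
    [0.5,1,0],
    [0.5,1,0]
  ],
  "twist": [0,0,0,0,0]
}}

```text
time: 8.32
tool_pos: [438.0, -297.8, 199.5]
tcp_rot: [3.141, -0.0, -0.245]
contact_force: [0.6, 0.0, -1.3]
grip_width: 17.9
finger_force: 29.9
```

Emit:
{"op": "arm_command", "data": {
  "gripper": [10,10,10,10,10],
  "dp": [
    [0.5,1,0],
    [0.4,1,0],
    [0.4,1,0],
    [0,0.13,0],
    [0,0,0]
  ],
  "twist": [0,0,0,0,0]
}}

```text
time: 8.95
tool_pos: [450.2, -380.2, 199.1]
tcp_rot: [-3.141, 0.001, -0.245]
contact_force: [-0.3, -0.1, -1.0]
grip_width: 18.0
finger_force: 29.9
```

```bash
python3 - <<'E'
from h import *
o=get_obs(); im=capture("wrist")[...,::-1]; cv2.imwrite("pics/w3.png",im); print(tuv(o['tool_pos']),o['tool_pos'],o['tcp_rot'],o['grip_width'])
E
```

```text
[[528.8 260. ]] [ 450.16225443 -380.18453488  199.11175981] [-3.14094867e+00  6.24956379e-04 -2.44853628e-01] 17.969784587546947
```

View pics/w3.png

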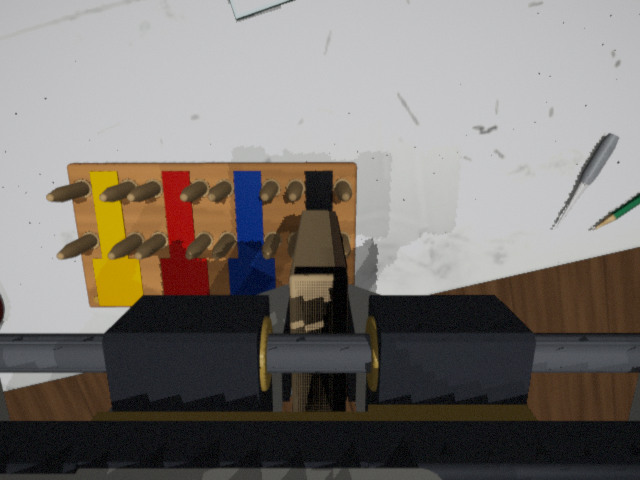

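Block held square and in line with the black strip (strip centre col 319, block centre col 319). Lower.

Emit:
{"op": "arm_command", "data": {
  "gripper": [10,10,10,10,10],
  "dp": [
    [0.06,0,1],
    [0,0,1],
    [0,0,1],
    [0,0,1],
    [0,0,0.5]
  ],
  "twist": [0,0,0,0,0]
}}

```text
time: 9.62
tool_pos: [451.6, -379.8, 85.8]
tcp_rot: [-3.14, 0.002, -0.244]
contact_force: [-0.1, 0.7, -1.5]
grip_width: 18.0
finger_force: 29.9
```

Emit:
{"op": "arm_command", "data": {
  "gripper": [10,10,10,10,10],
  "dp": [
    [0,0,0.25],
    [0,0,0.15],
    [0,0,0.04],
    [0,0,0],
    [0,0,0]
  ],
  "twist": [0,0,0,0,0]
}}

```text
time: 10.25
tool_pos: [452.0, -381.4, 76.1]
tcp_rot: [3.141, -0.001, -0.245]
contact_force: [-0.3, 0.6, -0.6]
grip_width: 17.6
finger_force: 29.9
```

Emit:
{"op": "arm_command", "data": {
  "gripper": [10,10,36,36,36],
  "dp": [
    [0,0,0.06],
    [0,0,0],
    [0,0,0],
    [0,0,0],
    [0,0,0]
  ],
  "twist": [0,0,0,0,0]
}}

```text
time: 10.88
tool_pos: [451.9, -381.1, 74.1]
tcp_rot: [3.142, 0.0, -0.245]
contact_force: [0.9, 0.5, -0.3]
grip_width: 35.7
finger_force: 0.0
```

Emit:
{"op": "arm_command", "data": {
  "gripper": [36,36,36,36,36],
  "dp": [
    [0,0,-1],
    [0,0,-1],
    [0,0,-1],
    [-0.5,-1,-1],
    [-0.5,-1,-1]
  ],
  "twist": [0,0,0,0,0]
}}

```text
time: 11.5
tool_pos: [439.4, -326.0, 199.8]
tcp_rot: [-3.141, 0.0, -0.245]
contact_force: [0.7, 0.4, -0.3]
grip_width: 36.2
finger_force: 0.0
```

```bash
python3 - <<'E'
from h import *
o=get_obs(); im=capture("wrist")[...,::-1]; cv2.imwrite("pics/w4.png",im); np.savez("w4.npz",tcp_rot=o['tcp_rot'],tool_pos=o['tool_pos']); print(tuv(o['tool_pos']),o['tool_pos'],o['tcp_rot'],o['grip_width'])
E
```

```text
[[505.3 210. ]] [ 439.44082752 -326.03642274  199.78631209] [-3.14147075e+00  1.69229064e-04 -2.45246730e-01] 36.157136268082574
```

View pics/w4.png

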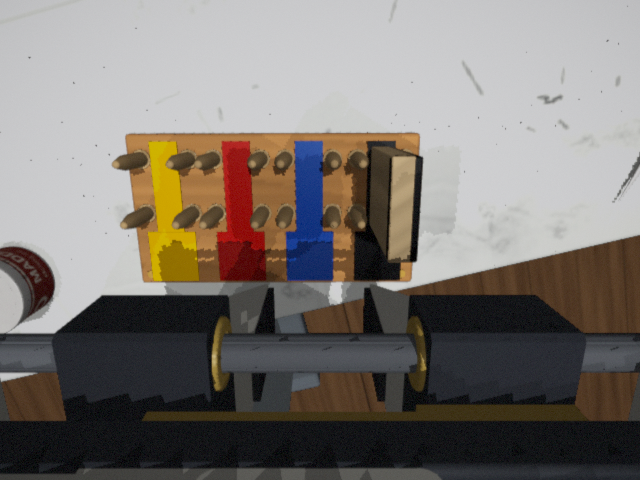

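The black block stands upright in its slot, top at (386–420, 150–261). Checking its centre.

```bash
python3 - <<'E'
from h import *
C=cam("wrist",np.load("w4.npz"))
print(tuv(unproj(C,[(386,152),(421,156),(416,260),(390,262)],113.5)))
E
```

```text
[[563.3 248.5]
 [561.  268.3]
 [499.4 269.1]
 [498.2 253.5]]
```

Centre u≈530.5, v≈260: as intended. Fetch yellow.

Emit:
{"op": "arm_command", "data": {
  "gripper": [36,36,36,36,36],
  "dp": [
    [-0.57,-1,0],
    [-0.57,-1,0],
    [-0.57,-1,0],
    [-0.57,-1,0],
    [-0.57,-1,0]
  ],
  "twist": [0,0,0,0,0]
}}

```text
time: 12.18
tool_pos: [400.6, -187.3, 199.2]
tcp_rot: [3.141, -0.0, -0.245]
contact_force: [-0.1, 1.0, -0.2]
grip_width: 35.9
finger_force: 0.0
```

Emit:
{"op": "arm_command", "data": {
  "gripper": [36,36,36,36,36],
  "dp": [
    [0,-1,0],
    [0,-1,0],
    [0,-1,0],
    [0,-1,0],
    [0,-1,0]
  ],
  "twist": [0,0,0,0,0]
}}

```text
time: 12.8
tool_pos: [431.4, -66.1, 199.2]
tcp_rot: [3.141, -0.0, -0.245]
contact_force: [0.7, -0.2, 0.3]
grip_width: 36.0
finger_force: 0.0
```

Emit:
{"op": "arm_command", "data": {
  "gripper": [36,36,36,36,36],
  "dp": [
    [0,-1,0],
    [0,-1,0],
    [0,-1,0],
    [0,-1,0],
    [0,-1,0]
  ],
  "twist": [0,0,0,0,0]
}}

```text
time: 13.42
tool_pos: [461.7, 55.3, 199.2]
tcp_rot: [3.142, -0.0, -0.245]
contact_force: [1.0, -0.3, -0.9]
grip_width: 35.8
finger_force: 0.0
```

Emit:
{"op": "arm_command", "data": {
  "gripper": [36,36,36,36,36],
  "dp": [
    [0,-1,0],
    [0,-1,0],
    [0,-1,0],
    [0,-1,0],
    [0,-1,0]
  ],
  "twist": [0,0,0,0,0]
}}

```text
time: 14.05
tool_pos: [492.0, 176.6, 199.1]
tcp_rot: [3.141, -0.0, -0.245]
contact_force: [-0.8, 0.5, -0.2]
grip_width: 36.0
finger_force: 0.0
```

Emit:
{"op": "arm_command", "data": {
  "gripper": [36,36,36,36,36],
  "dp": [
    [0,-1,0],
    [0,-0.4,1],
    [0,0,1],
    [0,0,0.5],
    [0,0,0]
  ],
  "twist": [0,0,0,0,0]
}}

```text
time: 14.68
tool_pos: [499.9, 209.5, 136.1]
tcp_rot: [3.141, 0.001, -0.245]
contact_force: [0.2, -0.2, 1.6]
grip_width: 36.3
finger_force: 0.0
```

```bash
python3 - <<'E'
from h import *
o=get_obs(); print(tuv(o['tool_pos']),o['tool_pos'],o['tcp_rot'],o['grip_width'])
E
```

```text
[[ 434.4 -324.2]] [499.89468725 209.4949961  136.08799698] [ 3.14069610e+00  1.40284864e-03 -2.44807928e-01] 36.250601824593645
```

Emit:
{"op": "arm_command", "data": {
  "gripper": [36,36,36,10,10],
  "dp": [
    [0,0,1],
    [0,0,1],
    [0,0,0.44],
    [0,0,0],
    [0,0,0]
  ],
  "twist": [0,0,0,0,0]
}}

```text
time: 15.3
tool_pos: [501.0, 209.9, 76.8]
tcp_rot: [-3.141, -0.002, -0.245]
contact_force: [-1.0, 0.4, 1.5]
grip_width: 20.3
finger_force: 0.0
```

Emit:
{"op": "arm_command", "data": {
  "gripper": [10,10,10,10,10],
  "dp": [
    [0,0,0],
    [0,0,0],
    [0,0,0],
    [0,0,0],
    [0,0,0]
  ],
  "twist": [0,0,0,0,0]
}}

```text
time: 15.92
tool_pos: [500.9, 209.9, 76.7]
tcp_rot: [-3.141, -0.002, -0.245]
contact_force: [0.0, -0.2, 6.1]
grip_width: 18.0
finger_force: 30.0
```

```bash
python3 - <<'E'
from h import *
o=get_obs(); print(tuv(o['tool_pos']),o['tool_pos'],o['tcp_rot'],o['grip_width'])
E
```

```text
[[ 435.3 -324.9]] [500.9299263  209.91009076  76.7250259 ] [-3.14067273e+00 -1.89945519e-03 -2.44589343e-01] 18.037078749919402
```

Emit:
{"op": "arm_command", "data": {
  "gripper": [10,10,10,10,10],
  "dp": [
    [0,0,-1],
    [0,0,-1],
    [0,1,-1],
    [0,1,-1],
    [0,1,-1]
  ],
  "twist": [0,0,0,0,0]
}}

```text
time: 16.55
tool_pos: [481.5, 136.3, 201.3]
tcp_rot: [3.141, 0.0, -0.244]
contact_force: [1.2, -0.1, -1.3]
grip_width: 17.7
finger_force: 30.0
```

Emit:
{"op": "arm_command", "data": {
  "gripper": [10,10,10,10,10],
  "dp": [
    [0,1,0],
    [0,1,0],
    [0,1,0],
    [0,1,0],
    [0,1,0]
  ],
  "twist": [0,0,0,0,0]
}}

```text
time: 17.18
tool_pos: [451.3, 15.0, 200.6]
tcp_rot: [3.141, 0.0, -0.245]
contact_force: [-0.2, -1.0, 0.0]
grip_width: 17.7
finger_force: 30.0
```

Emit:
{"op": "arm_command", "data": {
  "gripper": [10,10,10,10,10],
  "dp": [
    [0.4,1,0],
    [0.4,1,0],
    [0.4,1,0],
    [0.4,1,0],
    [0.4,1,0]
  ],
  "twist": [0,0,0,0,0]
}}

```text
time: 17.8
tool_pos: [469.9, -118.5, 200.6]
tcp_rot: [-3.142, 0.0, -0.245]
contact_force: [-0.0, 0.3, -0.9]
grip_width: 18.0
finger_force: 30.0
```

Emit:
{"op": "arm_command", "data": {
  "gripper": [10,10,10,10,10],
  "dp": [
    [0.6,1,0],
    [0.6,1,0],
    [0.6,1,0],
    [0,0.45,0],
    [0,0,0]
  ],
  "twist": [0,0,0,0,0]
}}

```text
time: 18.42
tool_pos: [492.1, -212.3, 200.4]
tcp_rot: [-3.141, 0.001, -0.246]
contact_force: [0.0, 0.2, -0.3]
grip_width: 17.4
finger_force: 30.0
```

```bash
python3 - <<'E'
from h import *
o=get_obs(); print(tuv(o['tool_pos']),o['tool_pos'],o['tcp_rot'],o['grip_width'])
E
```

```text
[[528.8  86.9]] [ 492.08216972 -212.27001385  200.39905931] [-3.14121318e+00  1.10266190e-03 -2.45706836e-01] 17.367337708541445
```

Emit:
{"op": "arm_command", "data": {
  "gripper": [10,10,10,10,10],
  "dp": [
    [0.05,-0.02,1],
    [0,0,1],
    [0,0,1],
    [0,0,1],
    [0,0,0.5]
  ],
  "twist": [0,0,0,0,0]
}}

```text
time: 19.05
tool_pos: [493.4, -210.6, 87.2]
tcp_rot: [-3.141, 0.002, -0.244]
contact_force: [-0.3, -0.1, -1.0]
grip_width: 18.0
finger_force: 30.0
```

Emit:
{"op": "arm_command", "data": {
  "gripper": [10,10,10,10,10],
  "dp": [
    [0,0,0.3],
    [0,0,0.15],
    [0,0,0.04],
    [0,0,0],
    [0,0,0]
  ],
  "twist": [0,0,0,0,0]
}}

```text
time: 19.68
tool_pos: [494.3, -212.3, 76.3]
tcp_rot: [3.141, -0.001, -0.245]
contact_force: [0.1, 0.4, -0.6]
grip_width: 18.0
finger_force: 30.0
```

Emit:
{"op": "arm_command", "data": {
  "gripper": [36,36,36,36,36],
  "dp": [
    [0,0,0],
    [0,0,0],
    [0,0,0],
    [0,0,-1],
    [0,0,-1]
  ],
  "twist": [0,0,0,0,0]
}}

```text
time: 20.3
tool_pos: [493.9, -212.0, 126.4]
tcp_rot: [-3.141, 0.001, -0.245]
contact_force: [0.6, 0.4, 0.6]
grip_width: 35.9
finger_force: 0.0
```

Emit:
{"op": "arm_command", "data": {
  "gripper": [36,36,36,36,36],
  "dp": [
    [0,0,-1],
    [-0.9,-1,-1],
    [-1,-1,-1],
    [-1,-1,0],
    [-1,-1,0]
  ],
  "twist": [0,0,0,0,0]
}}

```text
time: 20.92
tool_pos: [423.2, -90.6, 201.4]
tcp_rot: [3.141, -0.001, -0.245]
contact_force: [0.0, -0.1, 0.0]
grip_width: 35.6
finger_force: 0.0
```

Emit:
{"op": "arm_command", "data": {
  "gripper": [36,36,36,36,36],
  "dp": [
    [0,-1,0],
    [0,-1,0],
    [0,-1,0],
    [0,-1,0],
    [0,-1,0]
  ],
  "twist": [0,0,0,0,0]
}}

```text
time: 21.55
tool_pos: [454.2, 30.6, 201.0]
tcp_rot: [3.142, -0.0, -0.245]
contact_force: [0.3, -0.1, 0.2]
grip_width: 36.0
finger_force: 0.0
```

Emit:
{"op": "arm_command", "data": {
  "gripper": [36,36,36,36,36],
  "dp": [
    [0,-1,0],
    [0,-1,0],
    [0,-1,0],
    [0,-1,0],
    [0,-1,0]
  ],
  "twist": [0,0,0,0,0]
}}

```text
time: 22.18
tool_pos: [484.4, 151.9, 201.0]
tcp_rot: [3.142, -0.0, -0.245]
contact_force: [0.8, -0.2, 0.2]
grip_width: 36.2
finger_force: 0.0
```

Emit:
{"op": "arm_command", "data": {
  "gripper": [36,36,36,36,36],
  "dp": [
    [0,-1,0],
    [0,-1,0],
    [0,-1,0],
    [0,-1,0],
    [0,-0.74,1]
  ],
  "twist": [0,0,0,0,0]
}}

```text
time: 22.8
tool_pos: [514.3, 267.5, 177.3]
tcp_rot: [-3.139, -0.004, -0.244]
contact_force: [0.1, 0.4, -0.3]
grip_width: 36.0
finger_force: 0.0
```

Emit:
{"op": "arm_command", "data": {
  "gripper": [36,36,36,36,36],
  "dp": [
    [0,0,1],
    [0,0,0.5],
    [0,0,0],
    [0,0,0],
    [0,0,0]
  ],
  "twist": [0,0,0,0,0]
}}

```text
time: 23.42
tool_pos: [513.6, 266.1, 139.5]
tcp_rot: [-3.141, -0.002, -0.245]
contact_force: [1.3, -1.0, 0.5]
grip_width: 36.1
finger_force: 0.0
```

```bash
python3 - <<'E'
from h import *
o=get_obs(); im=capture("wrist")[...,::-1]; cv2.imwrite("pics/w5.png",im); cv2.imwrite("pics/t5.png",capture("top")[...,::-1]); print(tuv(o['tool_pos']),o['tool_pos'],o['tcp_rot'],o['grip_width'])
E
```

```text
[[ 433.9 -382.4]] [513.55401329 266.09560136 139.49900395] [-3.14058527e+00 -1.61293847e-03 -2.44902484e-01] 36.068699822669565
```

View pics/t5.png

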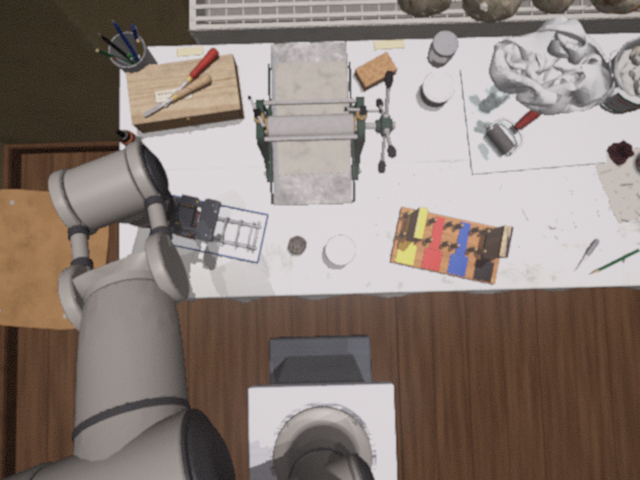

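The yellow block (413,222) and the black block (497,242) stand in their slots; tin and dabber have not moved. Continue with red.

Emit:
{"op": "arm_command", "data": {
  "gripper": [36,36,36,10,10],
  "dp": [
    [0,0.04,1],
    [0,0,1],
    [0,0,0.52],
    [0,0,0],
    [0,0,0]
  ],
  "twist": [0,0,0,0,0]
}}

```text
time: 24.15
tool_pos: [513.4, 265.3, 76.4]
tcp_rot: [-3.141, -0.001, -0.245]
contact_force: [0.2, -0.4, 0.1]
grip_width: 20.3
finger_force: 0.1
```

Emit:
{"op": "arm_command", "data": {
  "gripper": [10,10,10,10,10],
  "dp": [
    [0,0,0],
    [0,0,0],
    [0,0,0],
    [0,0,0],
    [0,0,0]
  ],
  "twist": [0,0,0,0,0]
}}

```text
time: 24.78
tool_pos: [513.5, 265.5, 76.4]
tcp_rot: [-3.14, -0.002, -0.245]
contact_force: [0.2, 2.9, 5.6]
grip_width: 18.1
finger_force: 30.0
```

```bash
python3 - <<'E'
from h import *
o=get_obs(); print(tuv(o['tool_pos']),o['tool_pos'],o['tcp_rot'],o['grip_width'])
E
```

```text
[[ 434.  -381.9]] [513.51772078 265.54437402  76.38083638] [-3.14008689e+00 -1.88629874e-03 -2.44653176e-01] 18.102016901663976
```

Emit:
{"op": "arm_command", "data": {
  "gripper": [10,10,10,10,10],
  "dp": [
    [0,0,-1],
    [0,0,-1],
    [0,1,-1],
    [0,1,-1],
    [0,1,-1]
  ],
  "twist": [0,0,0,0,0]
}}

```text
time: 25.4
tool_pos: [493.6, 191.1, 200.5]
tcp_rot: [3.14, 0.002, -0.245]
contact_force: [0.9, 0.2, -0.9]
grip_width: 17.9
finger_force: 30.0
```

Emit:
{"op": "arm_command", "data": {
  "gripper": [10,10,10,10,10],
  "dp": [
    [0,1,0],
    [0,1,0],
    [0,1,0],
    [0,1,0],
    [0,1,0]
  ],
  "twist": [0,0,0,0,0]
}}

```text
time: 26.02
tool_pos: [463.2, 70.0, 199.9]
tcp_rot: [3.14, 0.002, -0.245]
contact_force: [0.1, -0.9, -1.6]
grip_width: 17.6
finger_force: 30.0
```

Emit:
{"op": "arm_command", "data": {
  "gripper": [10,10,10,10,10],
  "dp": [
    [0,1,0],
    [0,1,0],
    [0,1,0],
    [0,1,0],
    [0,1,0]
  ],
  "twist": [0,0,0,0,0]
}}

```text
time: 26.65
tool_pos: [432.9, -51.0, 199.9]
tcp_rot: [3.141, 0.002, -0.245]
contact_force: [0.5, -0.3, -1.3]
grip_width: 17.6
finger_force: 30.0
```

Emit:
{"op": "arm_command", "data": {
  "gripper": [10,10,10,10,10],
  "dp": [
    [0.4,1,0],
    [0.4,1,0],
    [0.4,1,0],
    [0.4,1,0],
    [0.4,1,0]
  ],
  "twist": [0,0,0,0,0]
}}

```text
time: 27.28
tool_pos: [451.4, -184.3, 199.8]
tcp_rot: [-3.141, 0.002, -0.245]
contact_force: [0.2, 0.1, -0.8]
grip_width: 17.8
finger_force: 30.0
```

Emit:
{"op": "arm_command", "data": {
  "gripper": [10,10,10,10,10],
  "dp": [
    [0.6,1,0],
    [0.6,1,0],
    [0.64,1,0],
    [0,0.05,0],
    [0,0,0]
  ],
  "twist": [0,0,0,0,0]
}}

```text
time: 27.9
tool_pos: [477.6, -268.1, 199.8]
tcp_rot: [-3.141, 0.002, -0.245]
contact_force: [-0.1, 0.3, -1.6]
grip_width: 17.8
finger_force: 30.0
```

```bash
python3 - <<'E'
from h import *
o=get_obs(); im=capture("wrist")[...,::-1]; cv2.imwrite("pics/w6.png",im); print(tuv(o['tool_pos']),o['tool_pos'],o['tcp_rot'],o['grip_width'])
E
```

```text
[[528.3 144.6]] [ 477.61797339 -268.07788184  199.80988151] [-3.14071303e+00  2.17514984e-03 -2.44945595e-01] 17.7662592839098
```

View pics/w6.png

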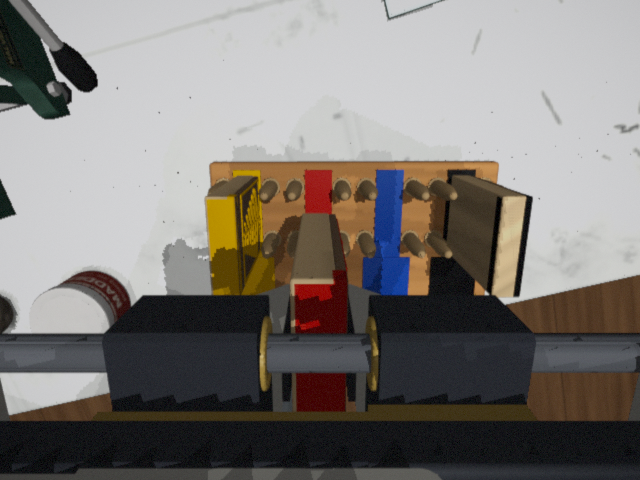

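Yellow stands upright in its slot (cols 208–260), and the held red block is in line with the red strip (centre col 319). Lower.

Emit:
{"op": "arm_command", "data": {
  "gripper": [10,10,10,10,10],
  "dp": [
    [0.06,0,1],
    [0,0,1],
    [0,0,1],
    [0,0,1],
    [0,0,0.5]
  ],
  "twist": [0,0,0,0,0]
}}

```text
time: 28.58
tool_pos: [479.2, -267.8, 86.9]
tcp_rot: [-3.141, 0.002, -0.244]
contact_force: [-0.0, -0.6, -0.8]
grip_width: 17.9
finger_force: 30.0
```

Emit:
{"op": "arm_command", "data": {
  "gripper": [10,10,10,10,10],
  "dp": [
    [0,0,0.3],
    [0,0,0.15],
    [0,0,0.04],
    [0,0,0],
    [0,0,0]
  ],
  "twist": [0,0,0,0,0]
}}

```text
time: 29.2
tool_pos: [480.1, -269.3, 76.1]
tcp_rot: [3.141, -0.001, -0.245]
contact_force: [-0.4, -0.2, -1.2]
grip_width: 17.9
finger_force: 30.0
```

Emit:
{"op": "arm_command", "data": {
  "gripper": [36,36,36,36,36],
  "dp": [
    [0,0,0],
    [0,0,0],
    [0,0,0],
    [0,0,-1],
    [0,0,-1]
  ],
  "twist": [0,0,0,0,0]
}}

```text
time: 29.82
tool_pos: [479.7, -269.0, 126.1]
tcp_rot: [-3.141, 0.001, -0.245]
contact_force: [-0.7, -0.5, 0.4]
grip_width: 36.1
finger_force: 0.0
```

Emit:
{"op": "arm_command", "data": {
  "gripper": [36,36,36,36,36],
  "dp": [
    [0,0,-1],
    [-0.86,-1,-1],
    [-1,-1,-1],
    [-1,-1,0],
    [-1,-1,0]
  ],
  "twist": [0,0,0,0,0]
}}

```text
time: 30.45
tool_pos: [409.9, -147.8, 201.1]
tcp_rot: [3.141, -0.001, -0.245]
contact_force: [0.5, 0.0, -0.5]
grip_width: 35.8
finger_force: 0.0
```

Emit:
{"op": "arm_command", "data": {
  "gripper": [36,36,36,36,36],
  "dp": [
    [0,-1,0],
    [0,-1,0],
    [0,-1,0],
    [0,-1,0],
    [0,-1,0]
  ],
  "twist": [0,0,0,0,0]
}}

```text
time: 31.08
tool_pos: [440.9, -26.6, 200.8]
tcp_rot: [3.141, -0.0, -0.245]
contact_force: [-0.1, 0.5, 0.6]
grip_width: 36.0
finger_force: 0.0
```

Emit:
{"op": "arm_command", "data": {
  "gripper": [36,36,36,36,36],
  "dp": [
    [0,-1,0],
    [0,-1,0],
    [0,-1,0],
    [0,-1,0],
    [0,-1,0]
  ],
  "twist": [0,0,0,0,0]
}}

```text
time: 31.7
tool_pos: [471.2, 94.7, 200.8]
tcp_rot: [3.142, -0.0, -0.245]
contact_force: [-0.2, -0.5, 0.1]
grip_width: 36.2
finger_force: 0.0
```

Emit:
{"op": "arm_command", "data": {
  "gripper": [36,36,36,36,36],
  "dp": [
    [0,-1,0],
    [0,-1,0],
    [0,-1,0],
    [0,-1,0],
    [0,-1,0]
  ],
  "twist": [0,0,0,0,0]
}}

```text
time: 32.33
tool_pos: [501.4, 215.9, 200.7]
tcp_rot: [3.142, -0.0, -0.245]
contact_force: [0.5, -0.3, 0.4]
grip_width: 35.9
finger_force: 0.0
```

Emit:
{"op": "arm_command", "data": {
  "gripper": [36,36,36,36,36],
  "dp": [
    [0,-1,0],
    [0,-1,0],
    [0,-1,0],
    [0,-1,0],
    [0,-0.43,1]
  ],
  "twist": [0,0,0,0,0]
}}

```text
time: 32.95
tool_pos: [529.4, 324.4, 177.1]
tcp_rot: [-3.138, -0.004, -0.244]
contact_force: [-0.9, -0.3, 0.6]
grip_width: 36.2
finger_force: 0.0
```

Emit:
{"op": "arm_command", "data": {
  "gripper": [36,36,36,36,36],
  "dp": [
    [0,0,1],
    [0,0,0.5],
    [0,0,0],
    [0,0,0],
    [0,0,0]
  ],
  "twist": [0,0,0,0,0]
}}

```text
time: 33.58
tool_pos: [528.7, 322.7, 139.3]
tcp_rot: [-3.14, -0.002, -0.245]
contact_force: [-0.5, 0.0, 0.2]
grip_width: 36.0
finger_force: 0.0
```

```bash
python3 - <<'E'
from h import *
o=get_obs(); print(tuv(o['tool_pos']),o['tool_pos'],o['tcp_rot'],o['grip_width'])
E
```

```text
[[ 434.9 -441. ]] [528.70884394 322.7035887  139.31021254] [-3.14039958e+00 -1.59124445e-03 -2.44835068e-01] 35.9564735641286
```

Emit:
{"op": "arm_command", "data": {
  "gripper": [36,36,36,10,10],
  "dp": [
    [0,0,1],
    [0,0,1],
    [0,0,0.52],
    [0,0,0],
    [0,0,0]
  ],
  "twist": [0,0,0,0,0]
}}

```text
time: 34.2
tool_pos: [528.8, 322.9, 76.3]
tcp_rot: [-3.14, -0.002, -0.245]
contact_force: [0.1, 1.5, -0.4]
grip_width: 20.5
finger_force: 0.3
```

Emit:
{"op": "arm_command", "data": {
  "gripper": [10,10,10,10,10],
  "dp": [
    [0,0,0],
    [0,0,0],
    [0,0,0],
    [0,0,0],
    [0,0,0]
  ],
  "twist": [0,0,0,0,0]
}}

```text
time: 34.83
tool_pos: [528.8, 322.8, 76.2]
tcp_rot: [-3.14, -0.002, -0.245]
contact_force: [0.6, 0.1, 6.3]
grip_width: 18.0
finger_force: 30.0
```

```bash
python3 - <<'E'
from h import *
o=get_obs(); print(tuv(o['tool_pos']),o['tool_pos'],o['tcp_rot'],o['grip_width'])
E
```

```text
[[ 435.  -441.2]] [528.81174354 322.83885239  76.23163494] [-3.14038473e+00 -1.68617795e-03 -2.44669354e-01] 17.963350485847766
```

Emit:
{"op": "arm_command", "data": {
  "gripper": [10,10,10,10,10],
  "dp": [
    [0,0,-1],
    [0,0,-1],
    [0,1,-1],
    [0,1,-1],
    [0,1,-1]
  ],
  "twist": [0,0,0,0,0]
}}

```text
time: 35.45
tool_pos: [509.3, 249.0, 200.5]
tcp_rot: [3.141, 0.001, -0.244]
contact_force: [-0.2, -0.3, -0.4]
grip_width: 17.5
finger_force: 30.0
```

Emit:
{"op": "arm_command", "data": {
  "gripper": [10,10,10,10,10],
  "dp": [
    [0,1,0],
    [0,1,0],
    [0,1,0],
    [0,1,0],
    [0,1,0]
  ],
  "twist": [0,0,0,0,0]
}}

```text
time: 36.08
tool_pos: [479.1, 127.8, 199.9]
tcp_rot: [3.141, 0.001, -0.245]
contact_force: [0.2, 0.1, -0.7]
grip_width: 17.9
finger_force: 30.0
```

Emit:
{"op": "arm_command", "data": {
  "gripper": [10,10,10,10,10],
  "dp": [
    [0,1,0],
    [0,1,0],
    [0,1,0],
    [0,1,0],
    [0,1,0]
  ],
  "twist": [0,0,0,0,0]
}}

```text
time: 36.7
tool_pos: [448.8, 6.6, 199.9]
tcp_rot: [3.141, 0.001, -0.245]
contact_force: [-0.5, -0.2, -0.6]
grip_width: 17.9
finger_force: 30.0
```

Emit:
{"op": "arm_command", "data": {
  "gripper": [10,10,10,10,10],
  "dp": [
    [0,1,0],
    [0,1,0],
    [0,1,0],
    [0,1,0],
    [0,1,0]
  ],
  "twist": [0,0,0,0,0]
}}

```text
time: 37.33
tool_pos: [418.5, -114.6, 200.0]
tcp_rot: [-3.142, 0.001, -0.245]
contact_force: [-0.1, -0.1, -2.1]
grip_width: 17.6
finger_force: 30.0
```

Emit:
{"op": "arm_command", "data": {
  "gripper": [10,10,10,10,10],
  "dp": [
    [0.4,1,0],
    [0.4,1,0],
    [0.4,1,0],
    [0.4,1,0],
    [0.4,1,0]
  ],
  "twist": [0,0,0,0,0]
}}

```text
time: 37.95
tool_pos: [437.1, -248.0, 199.9]
tcp_rot: [-3.141, 0.001, -0.245]
contact_force: [0.8, -0.5, -1.1]
grip_width: 18.1
finger_force: 30.0
```

Emit:
{"op": "arm_command", "data": {
  "gripper": [10,10,10,10,10],
  "dp": [
    [0.65,1,0],
    [0.65,1,0],
    [0.5,0.75,0],
    [0,0,0],
    [0,0,0]
  ],
  "twist": [0,0,0,0,0]
}}

```text
time: 38.58
tool_pos: [463.9, -324.2, 199.8]
tcp_rot: [-3.141, 0.001, -0.244]
contact_force: [-0.0, 0.3, -0.8]
grip_width: 17.8
finger_force: 30.0
```

```bash
python3 - <<'E'
from h import *
o=get_obs(); print(tuv(o['tool_pos']),o['tool_pos'],o['tcp_rot'],o['grip_width'])
E
```

```text
[[528.6 202.3]] [ 463.93514784 -324.15550346  199.80954084] [-3.14076314e+00  1.29063820e-03 -2.44475968e-01] 17.826887786693362
```

Emit:
{"op": "arm_command", "data": {
  "gripper": [10,10,10,10,10],
  "dp": [
    [0.06,0,1],
    [0,0,1],
    [0,0,1],
    [0,0,1],
    [0,0,0.5]
  ],
  "twist": [0,0,0,0,0]
}}

```text
time: 39.2
tool_pos: [465.2, -324.1, 86.7]
tcp_rot: [-3.141, 0.002, -0.244]
contact_force: [0.4, -0.6, -1.0]
grip_width: 17.6
finger_force: 30.0
```

Emit:
{"op": "arm_command", "data": {
  "gripper": [10,10,10,10,10],
  "dp": [
    [0,0,0.3],
    [0,0,0.15],
    [0,0,0.05],
    [0,0,0],
    [0,0,0]
  ],
  "twist": [0,0,0,0,0]
}}

```text
time: 39.83
tool_pos: [466.1, -325.6, 75.7]
tcp_rot: [3.141, -0.001, -0.245]
contact_force: [-0.7, 0.1, 1.3]
grip_width: 17.8
finger_force: 30.0
```

Emit:
{"op": "arm_command", "data": {
  "gripper": [36,36,36,36,36],
  "dp": [
    [0,0,0],
    [0,0,0],
    [0,0,0],
    [0,0,-1],
    [0,0,-1]
  ],
  "twist": [0,0,0,0,0]
}}

```text
time: 40.45
tool_pos: [465.7, -325.2, 125.5]
tcp_rot: [-3.141, 0.001, -0.245]
contact_force: [0.5, -0.5, 0.4]
grip_width: 36.2
finger_force: 0.0
```

Emit:
{"op": "arm_command", "data": {
  "gripper": [36,36,36,36,36],
  "dp": [
    [0,0,-1],
    [0,0,-1],
    [-0.5,0,-1],
    [-0.5,0,-1],
    [0,0,0]
  ],
  "twist": [0,0,0,0,0]
}}

```text
time: 41.08
tool_pos: [441.9, -319.9, 227.1]
tcp_rot: [3.139, -0.004, -0.245]
contact_force: [0.0, -0.5, 0.1]
grip_width: 36.0
finger_force: 0.0
```

```bash
python3 - <<'E'
from h import *
o=get_obs(); im=capture("wrist")[...,::-1]; cv2.imwrite("pics/w7.png",im); cv2.imwrite("pics/t7.png",capture("top")[...,::-1]);np.savez("w7.npz",tcp_rot=o['tcp_rot'],tool_pos=o['tool_pos']); print(tuv(o['tool_pos']),o['tool_pos'],o['tcp_rot'],o['grip_width'])
E
```

```text
[[506.2 203.5]] [ 441.91400116 -319.89930988  227.12990545] [ 3.13944035 -0.00362252 -0.2450429 ] 36.001102073755476
```

View pics/w7.png

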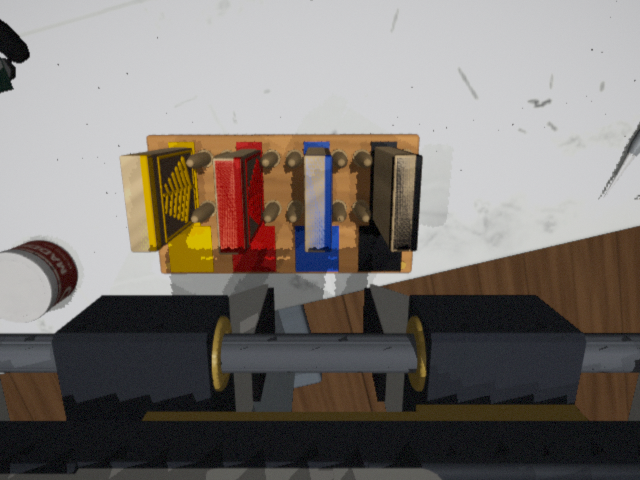

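All four blocks stand upright in their own colours' slots; the tops' front edges lie on one row (~249). Quick centre check, then hand in.

```bash
python3 - <<'E'
from h import *
C=cam("wrist",np.load("w7.npz"))
D=dict(yellow=[(122,155),(145,153),(159,246),(134,251)],red=[(216,154),(240,152),(243,248),(220,250)],blue=[(305,150),(330,152),(330,250),(307,251)],black=[(389,152),(420,156),(416,249),(392,251)])
T=dict(yellow=86.4,red=144.4,blue=202.5,black=260.4); ok=True
for k,v in D.items():
    m=tuv(unproj(C,v,113.5)).mean(0); e=m-[530,T[k]]; print(k,e.round(1)); ok&=abs(e[0])<10 and abs(e[1])<6
if ok: print(close_job())
E
```

```text
yellow [1.2 2.6]
red [1.1 2.4]
blue [1.  1.3]
black [ 0.1 -0.8]
the job is handed in; nothing more can be done
None
```

All four blocks stand upright in the slots of their own colours, measured within about 3 mm of the slot centres. The tin and dabber were not touched. I handed the job in at about 41 s of the 120 s allowed; it returned no verdict.

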